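# Slide a TLC plate out over the end of its drying stage

## Robot

A 6-joint arm with a two-finger parallel gripper is mounted at the origin on a cart in front of the work surface, level with it; the furniture and walls round the work are solid. World frame = base frame: x ahead of the robot, y to its left, z up, the work surface at z = 0. Lengths are in mm, angles in rad, forces in N, time in s.
With the tool pointing down it reaches from about 400 to 925 mm from the base axis. Payload 12.5 kg.
Tool frame: the origin (TCP) lies midway between the tips of the shut fingers; the grasp point (between the pads) lies 19 mm behind it; z points along the fingers, y is the direction in which the jaws open and shut (so a half turn about z gives the same grasp; the last joint's range is limited). The gripper opens to 95 mm and grips with 3 to 60 N. Pads are 20 mm wide; open, the fingers measure 119 mm over their backs; the gripper's body (75 mm by 180 mm) begins 59 mm behind the grasp point.
Start: joints at [-1.4, 0.491, 1.559, -0, 1.092, -0.106], TCP at [170.822, -601.221, 214.661] pointing down, gripper open.
Joint ranges: [-3.1, 3.1], [-0.84, 2.19], [0.05, 2.79], [-1.13, 4.28], [0.06, 2.93], [-2.69, 2.69]. Speed limits (rad/s): [2.22, 2.22, 2.79, 3.14, 3.14, 3.14].

## Interface

Orientations are given as [roll, pitch, yaw] about the fixed x, y, z axes, in that order (R = Rz(yaw) Ry(pitch) Rx(roll)).
In Python, from cell import env gives the robot as it stands.
- The arm moves only by the tool servo_tool, never from a script. Its argument "plan" is a list of rows, each a list of 7 numbers: the shift along the tool's x, y, z in m, then the turn, a rotation vector about the tool's x, y, z in degrees, then the opening in per cent of the stroke, from 0 (shut) to 100 (fully open). In form: [[dx, dy, dz, wx, wy, wz, jaw], ...]. A call has 1 to 8 rows; each row shifts and turns the pose as measured when the row begins, along the tool's axes as they then stand; what a row does not reach is not made up. A row lasts 1/12 s, in which the tool goes at most 41.7 mm and 7.16 degrees, less where a joint would pass 70% of its speed; a pose out of reach is approached as far as the arm can. A call is refused whole if a number of a shift passes 0.0417 or a number of a turn 7.16, either way. A call with a gripper value outside its range is refused whole. The fingers move at their own pace and stop on an object; the grip force is fixed at half the most. Time passes only in rows, so rows that do not move let the fingers close. It gives the time, the measured TCP pose, the force and the opening at its end, in the units of the state.
- env.state(): the state, without advancing time (a new reading comes with each control period).
- env.read_camera(name): name is "scene" or "top" or "wrist"; returns a dict with "img" (420x560x3 uint8, blue, green, red), "intrinsics" (3x3 intrinsics, pixels), "k1" (the pictures are not rectified: a ray, as slopes to the right and down, at radius r is drawn at 1 + k1 r^2 times it, then the intrinsics apply), "R" (3x3) and "t" (3): a world point X has camera coordinates R X + t. Camera axes: x right, y down, z forward; pixel columns grow to the right and rows downward; lengths in mm; the calibration is good to about 2 mm. A picture is of the moment at which its call begins. There is no depth.
- env.job_done(): hands the job in, once; it reports no verdict.
The state is a dict: "t": time; "joints": joint angles; "qvel": joint speeds; "tau": joint torques, N m; "eef_pos": TCP position; "tcp_rot": TCP orientation; "ft_force": force on the tool from outside, world axes, zero at the start; "moment": the same for the moment, N m; "opening": opening from 0.0 (shut) to 1.0 (fully open).
Only numpy, scipy, OpenCV 4.12 (cv2) and the standard library are available. Lean on these libraries where they do the work, as an engineer would, in place of code of your own. Each camera call takes 0.05 s, during which the arm holds its last target. There are 200 camera calls.

## Task

Bring the glass chromatography plate out over the open end of its drying stage, so that it can be picked up by the bare glass later: tip the red-knobbed stop over so that it drops out of the way, push the plate sideways flat against the steel fence, and slide it along the fence until the bare glass strip sticks out past the end of the deck, and the white layer's edge is just at the end of the deck. Only push with the fingertips: never touch the white layer, do not lift or tip the plate, and leave the dropper bottle, jar, timer and syringe where they are. Leave the plate lying flat and square against the fence and the stop down.

Things in the scene. Friction and masses are not known exactly. Their poses are not given: they have to be found in the camera images.
- stage: Drying stage, fixed: grey anodised deck on four feet. Origin on the worktop, z up. Deck top 45 mm above the worktop, from x = -75 to +63 and y = -100 to +100 mm of this frame. A steel fence, 10 mm higher than the deck, runs along the far (+x) side, inner face at x = +55 mm. The open end, over which the plate must stick out, is at y = -100 mm. The -x side and the +y end have no rim.
- stop (a joint): Stop arm on the open end's face. Axis level, along stage y, at stage x = -20 mm, 30 mm above the worktop. 0 = upright, leaning 0.08 rad towards the fence, barring the end (starts at 0 to 0.12); grows as its top tips to the stage's -x; 1.57 to 1.70 (end stop): lies below the deck. Little friction: tipped beyond about 0.6 it falls down by itself and stays. The plate cannot push it open.
- stop_knob (a point): Centre of the red knob at the stop's top, 50 mm from its axis: a level cylinder, 16 mm in diameter, 24 mm long, along stage y, sticking out from 11 to 35 mm beyond the deck's end. 80 mm above the worktop when upright.
- plate: Greenish glass plate, 100 x 100 x 5 mm, 110 to 205 g, loose on the deck. Origin: centre of its underside; z up; its x and y lie along the stage's when square. It starts with its -y edge 50 to 85 mm short of the open end, its middle 6 to 18 mm from its place at the fence, up to 7 degrees askew. Its -y end is the bare glass strip, 25 mm wide.
- layer: White layer fixed on top of the plate, 1 mm thick (its top 6 mm above the deck), same frame as the plate. It covers plate x = -44 to +44 and y = -25 to +44 mm; 6 mm of bare glass are left along the other three edges. Never to be touched.
- layer_front (a point): Middle of the edge of the white layer next to the bare strip, on top of the plate, 25 mm from the plate's -y edge. It should end up at the deck's open end (stage y = -100 mm).
- dropper: Dropper bottle, 31 mm in diameter, 105 mm tall, standing beyond the open end of the stage. Origin: centre of its underside. Leave it alone.
- seal_jar: Small jar with a red lid, 44 mm in diameter, 42 mm tall, standing beyond the other end of the stage. Origin: centre of its underside. Leave it alone.
- timer: White bench timer, 30 x 66 x 59 mm, beyond the jar. Origin: centre of its underside. Leave it alone.
- syringe: Thin glass syringe, 22 x 182 x 15 mm, lying along y in front of the stage (on the robot's side). Origin: centre of its underside. Leave it alone.
Mind the look-alikes: they are no part of the job. What is meant by the plate is not blue or brown, and is the larger of those in its own colour.

How it is judged (in metres and radians):
On the way:
1. the stop has been tipped over and lies below the deck (value of joint stop above 1.45 rad), for 0.2 s.
At the end, for the whole second after the job is handed in: The stop is down (above 1.45 rad); the layer's front edge is within 8 mm of the deck's open end (17 to 33 mm of glass stick out); the plate is within 5 mm of touching the fence and within 0.06 rad of its line, flat on the deck and at rest (value of joint stop above 1.45 rad and y of layer_front in the frame of stage between -0.108 and -0.092 m and x of plate in the frame of stage between 0 and 0.009 m and angle between the y axis of plate and the y axis of stage, either way round below 0.06 rad and angle between plate's own z axis and vertical below 0.03 rad and z of plate in the frame of stage between 0.042 and 0.048 m and linear speed of plate below 0.01 m/s).
It fails at once if the white layer is touched (contact force between layer and the arm above 0.3 N or contact force between layer and the fingers above 0.3 N).
It fails at once if the plate is lifted off the deck (z of plate in the frame of stage above 0.051 m).
It fails at once if the plate is tipped or falls (angle between plate's own z axis and vertical above 0.12 rad or z of plate in the frame of stage below 0.038 m).
It fails at once if the dropper bottle, jar, timer or syringe is moved by more than 20 mm or knocked over (distance of any of dropper, seal_jar, timer, syringe from where it was at the start of the episode above 0.02 m or angle between any of dropper, seal_jar, timer's own z axis and vertical above 0.35 rad).
It also fails if it takes over 64 s, if anything falls off the work surface, if the arm or the gripper's body presses on something with over 40 N, if the wrist force passes 120 N, or if a joint passes its speed limit or range.

## Working session

There is one attempt and no reset: what is moved stays moved. The work goes in short steps, Python scripts to look and compute and a tool call to move; the robot and the scene stay as the last step left them, time stands still between calls to the robot, and variables do not carry over. Pictures are saved under pics/ and viewed, about 8 in all and at most 12, crops included, and the job is handed in when it is done.

Besides the shell and the picture viewer there is one more tool, called after "Emit:" as name([rows], argument=value, ...), one row to a line, values as JSON. servo_tool: Moves the arm, as the interface text tells. Its arguments: {"type":"object","properties":{"plan":{"type":"array","items":{"type":"array","items":{"type":"number"}}}},"required":["plan"]}

```bash
mkdir -p pics; ls; cat > h.py <<'E'
import cv2,numpy as np
from cell import env
def save(cam,name):
    c=env.read_camera(cam); cv2.imwrite(f'pics/{name}.png',c['img']); np.savez(f'pics/{name}.npz',**{k:c[k] for k in('img','intrinsics','k1','R','t')}); return c
def load(name): return np.load(f'pics/{name}.npz')
def ray(c,u,v):
    K=c['intrinsics']; d=np.array([float(c['k1']),0,0,0])
    p=cv2.undistortPoints(np.array([[[u,v]]],float),K,d)[0,0]
    return -c['R'].T@c['t'], c['R'].T@np.array([p[0],p[1],1])
def atz(c,u,v,z):
    o,d=ray(c,u,v); return (o+d*(z-o[2])/d[2])
def proj(c,P):
    return cv2.projectPoints(np.array(P,float).reshape(-1,3),cv2.Rodrigues(np.array(c['R']))[0],np.array(c['t'],float),c['intrinsics'],np.array([float(c['k1']),0,0,0]))[0][:,0]
E
python3 - <<'E'
from h import *
a=save('scene','scene1');b=save('top','top1')
print(env.state()); print(b['t'],b['R'],b['k1'],b['intrinsics'])
cv2.imwrite('pics/both1.png',cv2.resize(np.hstack([a['img'],b['img']]),(800,300)))
E
```

```text
pics
{'t': 0.1, 'joints': array([-1.39959637e+00,  4.91458405e-01,  1.55937626e+00, -1.24489606e-05,
        1.09167160e+00, -1.05535717e-01]), 'qvel': array([-3.34089634e-04, -3.03183152e-03, -3.19017647e-03,  7.50723455e-04,
        5.88248684e-05,  1.16340926e-03]), 'tau': array([ 4.16195675e-03, -6.13622904e+01, -2.58606470e+01,  6.94265915e-02,
        4.70444723e-02, -6.04896672e-05]), 'eef_pos': array([ 170.7835975 , -601.0036967 ,  214.14979055]), 'tcp_rot': array([-3.14068296e+00, -8.52592766e-05,  2.76741374e-01]), 'ft_force': array([-0.39043352,  0.38075142,  0.21002976]), 'moment': array([-0.05120355, -0.06133879, -0.00582571]), 'opening': 1.0033990865255284}
[  91.99698687  514.12761281 1188.87332968] [[ 0.01560982 -0.99955149  0.02555669]
 [-0.99265993 -0.01855776 -0.11950678]
 [ 0.11992746 -0.02350362 -0.9925044 ]] -0.09005341559339596 [[443.10676798   0.         282.23718366]
 [  0.         443.10676798 212.36163417]
 [  0.           0.           1.        ]]
```

View pics/top1.png

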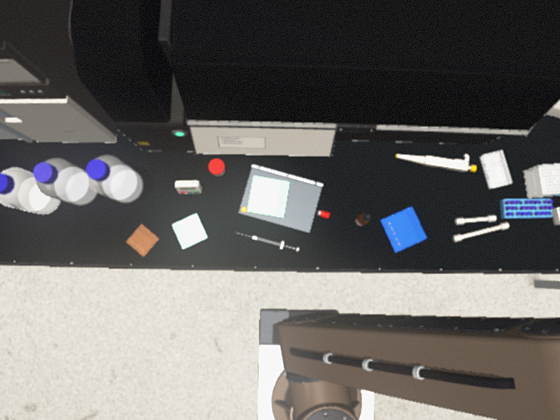

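View pics/scene1.png

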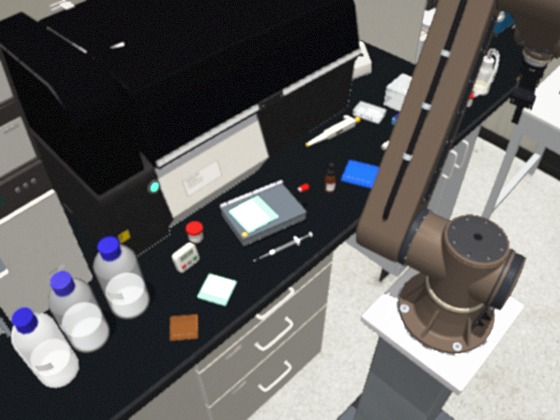

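Candidates in the top view: pale green plates at (268,196) on the deck and (190,231) on the bench, a blue one at (404,229) and a brown one at (143,240). The one on the deck fits, being green, on the stage and larger. I'll confirm that in an enlarged crop.

```bash
python3 - <<'E'
from h import *
c=load('top1')['img'][150:250,170:350]
cv2.imwrite('pics/crop1.png',cv2.resize(c,None,fx=4.4,fy=4.4,interpolation=cv2.INTER_CUBIC))
E
```

```text
(no output)
```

View pics/crop1.png

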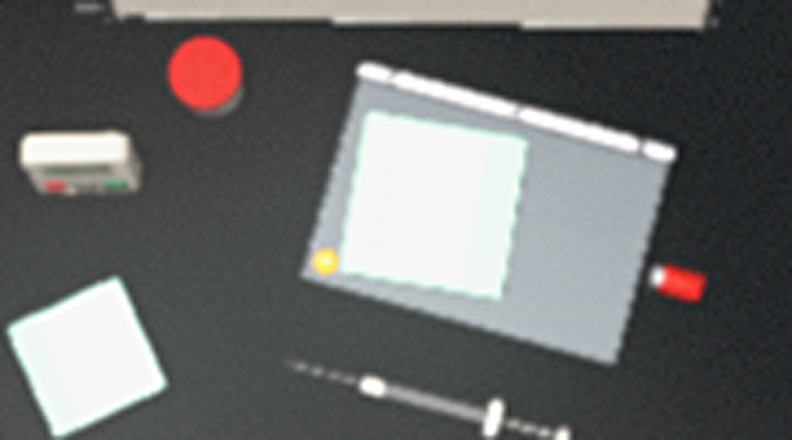

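The deck plate at crop (435,205) is larger than the bench one at (87,357). It also has a bare strip facing the red knob at (683,283), so it's the one meant. I'll get the stage and plate poses next.

```bash
cat > pose.py <<'E'
from h import *
from scipy.optimize import least_squares
def T(p,L):
    L=np.array(L,float); c,s=np.cos(p[2]),np.sin(p[2])
    return np.c_[p[0]+c*L[:,0]-s*L[:,1],p[1]+s*L[:,0]+c*L[:,1],L[:,2]]
def fit(c,L,px,p0):
    r=least_squares(lambda p:(proj(c,T(p,L))-px).ravel(),p0,loss='soft_l1',x_scale=[10,10,.1]); return r.x,(proj(c,T(r.x,L))-px)
E
python3 - <<'E'
from pose import *
c=load('top1')
f=lambda P:np.array(P,float)/4.4+[170,150]-np.array([.39,.39])
L=[[-75,100,45],[-75,-100,45],[55,100,55],[55,-100,55],[63,100,55],[63,-100,55]]
px=f([[303,275],[615,362],[358,76],[671,161],[362,62],[676,147]])
s,r=fit(c,L,px,[500,0,0]); print('stage',s,r.round(1).tolist())
Lp=[[50,50,50],[50,-50,50],[-50,-50,50],[-50,50,50]]
p,r=fit(c,Lp,f([[364,112],[527,138],[502,298],[342,272]]),s); print('plate',p,r.round(1).tolist())
d=p-s; cs,sn=np.cos(s[2]),np.sin(s[2]); print('plate in stage',cs*d[0]+sn*d[1],-sn*d[0]+cs*d[1],np.degrees(d[2]))
print('knob pred px',(proj(c,T(s,[[-16,-111,80],[-16,-135,80]]))-[170,150])*4.4)
print('drop',atz(c,362.5,214,105), 'knob', atz(c,*f([683,283]),80))
print('syr',[atz(c,*f(q),10)[:2].round() for q in([290,362],[565,435])],'jar',atz(c,*f([205,72]),42).round())
E
```

```text
stage [ 5.55657320e+02  1.04663215e+02 -2.51877073e-01] [[-0.1, 0.4], [0.1, 0.3], [0.3, -0.4], [-0.0, -0.3], [0.2, -0.0], [-0.4, 0.1]]
plate [ 5.53739465e+02  1.40036922e+02 -1.33495472e-01] [[0.6, 0.4], [-0.3, 0.0], [-0.0, -0.4], [-0.2, -0.0]]
plate in stage -10.673254096684529 33.77956363613769 6.782766060143915
knob pred px [[661.72021474 267.41735505]
 [700.18248765 278.01411785]]
drop [ 502.98279025 -105.9847577   105.        ] knob [504.32663366 -10.68799206  80.        ]
syr [array([458., 229.]), array([415.,  55.])] jar [636. 285.  42.]
```

Emit:
servo_tool([
  [0, 0, 0, 0, 0, 6.06, 0],
  [0, 0, 0, 0, 0, 6.06, 0],
  [0, 0, 0, 0, 0, 6.06, 0],
  [0, 0, 0, 0, 0, 6.06, 0],
  [0, 0, 0, 0, 0, 6.06, 0],
  [0.0122, -0.0385, 0, 0, 0, 0, 0],
  [0.0122, -0.0385, 0, 0, 0, 0, 0],
  [0.0122, -0.0385, 0, 0, 0, 0, 0],
])

```text
t: 0.77
eef_pos: [235.1, -500.9, 210.1]
tcp_rot: [-3.137, 0.003, -0.287]
ft_force: [-0.7, -0.5, -0.1]
opening: 0.493
```

```bash
cat > go.py <<'E'
# usage: go.py sx sy z yaw_stage_deg : remaining offset in tool axes (m) and turn (deg)
import sys
from pose import *
from scipy.spatial.transform import Rotation as Ro
S=np.load('stage.npy')
st=env.state(); p=st['eef_pos']; R=Ro.from_euler('xyz',st['tcp_rot'])
d=p-[S[0],S[1],0]; M=Ro.from_euler('z',S[2])
print('t',round(st['t'],2),'tcp stage',M.inv().apply(d).round(1),'rot',st['tcp_rot'].round(3),'F',M.inv().apply(st['ft_force']).round(1),'open',round(st['opening'],2))
if len(sys.argv)>4:
    x,y,z,w=map(float,sys.argv[1:5])
    g=M.apply([x,y,z])+[S[0],S[1],0]
    G=Ro.from_euler('xyz',[np.pi,0,S[2]+np.radians(w)])
    print('shift tool mm',R.inv().apply(g-p).round(1),'turn deg',np.degrees((R.inv()*G).as_rotvec()).round(2))
E
python3 - <<'E'
from pose import *
np.save('stage.npy',[555.7,104.7,-.252])
c=load('top1'); print([atz(c,*q,z)[:2].round() for q in([195.7,153],[330,156]) for z in (0,150)])
E
python3 go.py 12 -125 110 0
```

```text
[array([683., 351.]), array([644., 324.]), array([682., -35.]), array([644., -15.])]
t 0.77 tcp stage [-159.5 -666.4  210.1] rot [-3.137e+00  3.000e-03 -2.870e-01] F [-0.6 -0.7 -0.1] open 0.49
shift tool mm [ 152.9 -546.5  102.1] turn deg [-0.27  0.18 -1.99]
```

Emit:
servo_tool([
  [0.0109, -0.039, 0, 0, 0, -2, 0],
  [0.0109, -0.039, 0, 0, 0, 0, 0],
  [0.0109, -0.039, 0, 0, 0, 0, 0],
  [0.0109, -0.039, 0, 0, 0, 0, 0],
  [0.0109, -0.039, 0, 0, 0, 0, 0],
  [0.0109, -0.039, 0, 0, 0, 0, 0],
  [0.0109, -0.039, 0, 0, 0, 0, 0],
  [0.0109, -0.039, 0, 0, 0, 0, 0],
])

```text
t: 1.43
eef_pos: [400.2, -210.5, 210.1]
tcp_rot: [-3.135, 0.005, -0.254]
ft_force: [0.6, -0.4, -0.4]
opening: 0.011
```

Emit:
servo_tool([
  [0.0109, -0.039, 0, 0, 0, 0, 0],
  [0.0109, -0.039, 0, 0, 0, 0, 0],
  [0.0109, -0.039, 0, 0, 0, 0, 0],
  [0.0109, -0.039, 0, 0, 0, 0, 0],
  [0.0109, -0.039, 0, 0, 0, 0, 0],
  [0, 0, 0, 0, 0, 0, 0],
])

```text
t: 1.93
eef_pos: [504.7, -23.8, 211.1]
tcp_rot: [-3.134, 0.005, -0.25]
ft_force: [-0.1, -0.1, 0.1]
opening: 0.004
```

```bash
python3 go.py 12 -125 110 0; python3 -c "
from h import *
c=save('wrist','wr1')"
```

```text
t 1.93 tcp stage [ -17.4 -137.2  211.1] rot [-3.134  0.005 -0.25 ] F [-0.1 -0.1  0.1] open 0.0
shift tool mm [ 29.9 -11.4 101. ] turn deg [-0.45  0.28  0.1 ]
```

View pics/wr1.png

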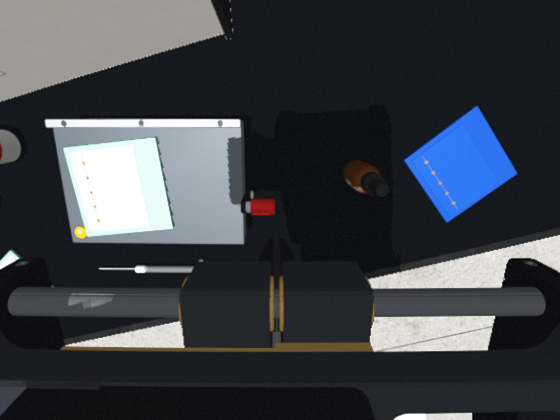

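Wrist view: deck corners at (72,241) and (244,243), fence along row 119–127, plate corners (64,148), (157,137), (173,228), (80,237), red knob at (262,207), dropper at (370,182). I'll refine the poses.

```bash
python3 - <<'E'
from pose import *
c=load('wr1')
L=[[-75,100,45],[-75,-100,45],[55,100,55],[55,-100,55],[63,100,55],[63,-100,55]]
s,r=fit(c,L,np.array([[72.,242],[244,243],[48,127],[243,127],[46,119],[243,119]]),[555,104,-.25]); print('stage',s,r.round(1).tolist())
p,r=fit(c,[[50,50,50],[50,-50,50],[-50,-50,50],[-50,50,50]],np.array([[64.,148],[157,137],[173,228],[80,237]]),s); print('plate',p,r.round(1).tolist())
d=p-s; cs,sn=np.cos(s[2]),np.sin(s[2]); print('plate in stage',cs*d[0]+sn*d[1],-sn*d[0]+cs*d[1],np.degrees(d[2]))
print('knob pred',proj(c,T(s,[[-16,-111,80],[-16,-135,80],[-66,87,45]])).round())
E
```

```text
stage [ 5.54250945e+02  1.05518392e+02 -2.59011081e-01] [[1.8, -0.1], [1.4, 1.4], [-0.5, -0.5], [-0.7, 0.3], [0.2, -0.6], [-0.9, 0.0]]
plate [ 5.52649624e+02  1.42082557e+02 -1.56146686e-01] [[-0.3, -0.7], [-1.1, 0.6], [0.1, 0.8], [7.2, -0.8]]
plate in stage -10.91289371275784 34.93438288032568 5.893695727238756
knob pred [[252. 202.]
 [276. 202.]
 [ 83. 235.]]
```

Emit:
servo_tool([
  [0.03, -0.012, 0, 0, 0, 0, 0],
  [0, 0, 0.035, 0, 0, 0, 0],
  [0, 0, 0.035, 0, 0, 0, 0],
  [0, 0, 0.03, 0, 0, 0, 0],
  [0, 0, 0, 0, 0, 0, 0],
])

```text
t: 2.4
eef_pos: [536.9, -22.6, 109.1]
tcp_rot: [-3.135, 0.001, -0.248]
ft_force: [-0.6, 0.8, -0.6]
opening: 0.003
```

```bash
python3 go.py 12 -125 64 0
```

```text
t 2.4 tcp stage [  13.5 -128.   109.1] rot [-3.135e+00  1.000e-03 -2.480e-01] F [-0.8  0.6 -0.6] open 0.0
shift tool mm [-1.5 -2.7 45.2] turn deg [-0.39  0.04  0.22]
```

Emit:
servo_tool([
  [0, -0.002, 0.03, 0, 0, 0, 0],
  [0, 0, 0.015, 0, 0, 0, 0],
  [-0.015, 0, 0, 0, 0, 0, 0],
  [-0.01, 0, 0, 0, 0, 0, 0],
  [-0.01, 0, 0, 0, 0, 0, 0],
  [-0.012, 0, 0, 0, 0, 0, 0],
  [-0.012, 0, 0, 0, 0, 0, 0],
  [-0.012, 0, 0, 0, 0, 0, 0],
])

```text
t: 3.07
eef_pos: [468.0, -8.9, 69.8]
tcp_rot: [-3.135, -0.004, -0.255]
ft_force: [0.2, 0.5, 0.2]
opening: 0.008
```

```bash
python3 -c "
import numpy as np;np.save('stage.npy',[555.,105.1,-.255])"; python3 go.py -95 -130 120 0
```

```text
t 3.07 tcp stage [ -55.4 -132.2   69.8] rot [-3.135 -0.004 -0.255] F [0.1 0.6 0.2] open 0.01
shift tool mm [-39.4  -2.6 -50.4] turn deg [-0.38 -0.23 -0.  ]
```

Emit:
servo_tool([
  [0, 0, -0.04, 0, 0, 0, 0],
  [-0.02, 0, -0.03, 0, 0, 0, 30],
  [-0.02, -0.03, -0.02, -0.3, 0, 0, 63],
  [0, -0.04, 0, 0, 0, 0, 63],
  [0, -0.04, 0, 0, 0, 0, 63],
  [0, -0.04, 0, 0, 0, 0, 63],
  [0, -0.01, 0, 0, 0, 0, 63],
  [0, 0, 0, 0, 0, 0, 63],
])

```text
t: 3.73
eef_pos: [467.4, 157.1, 177.3]
tcp_rot: [-3.135, -0.016, -0.265]
ft_force: [-0.9, 1.2, -0.7]
opening: 0.44
```

```bash
python3 go.py -95 32 47 0; python3 -c "
from h import *
c=save('wrist','wr2')"
```

```text
t 3.73 tcp stage [-97.8  28.2 177.3] rot [-3.135 -0.016 -0.265] F [-1.2  0.9 -0.7] open 0.44
shift tool mm [  0.7  -2.9 130.4] turn deg [-0.39 -0.94 -0.59]
```

View pics/wr2.png

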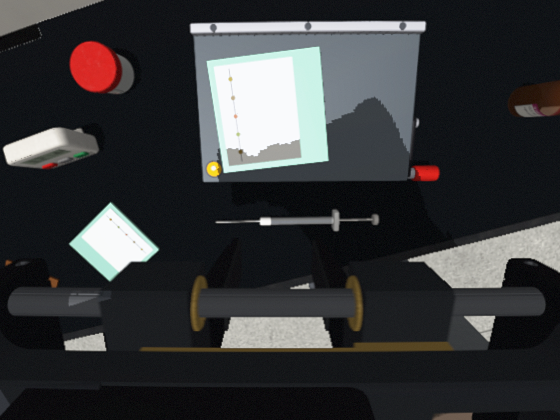

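Wrist view: knob at (427,173), now beside the deck's front edge; plate corners (208,60), (319,48), (328,161), (222,173); yellow screw at (214,169), clear of the push. Next I'll check the numbers.

```bash
cat > fitp.py <<'E'
from pose import *
def plate(c,px,s,L=[[50,50,50],[50,-50,50],[-50,-50,50],[-50,50,50]]):
    p,r=fit(c,L,np.array(px,float),s); d=p-s; cs,sn=np.cos(s[2]),np.sin(s[2])
    print('plate in stage',round(cs*d[0]+sn*d[1],1),round(-sn*d[0]+cs*d[1],1),'deg',round(np.degrees(d[2]),2),r.round(1).tolist())
def stage(c,px,L):
    s,r=fit(c,L,np.array(px,float),[555,105.1,-.255]); print('stage',s.round(3),r.round(1).tolist()); return s
E
python3 - <<'E'
from fitp import *
c=load('wr2')
s=stage(c,[[204,181],[411,181],[192,23],[425,23],[192,32],[424,31]],[[-75,100,45],[-75,-100,45],[63,100,55],[63,-100,55],[55,100,55],[55,-100,55]])
plate(c,[[208,60],[319,48],[328,161],[222,173]],s)
for th in(0,.6,1.57,1.65): print(th,proj(c,T(s,[[-20-50*np.sin(th-.08),-123,30+50*np.cos(th-.08)]])).round())
print('yellow',proj(c,T(s,[[-66,90,45]])))
E
```

```text
stage [ 5.54588e+02  1.06648e+02 -2.58000e-01] [[-0.3, 0.9], [-2.5, -0.1], [-0.8, -0.5], [2.9, -1.9], [-0.2, 0.8], [3.0, 0.4]]
plate in stage -10.9 35.1 deg 5.51 [[-1.4, 0.2], [1.0, -0.7], [-0.5, 1.0], [0.6, -0.3]]
0 [[460. 117.]]
0.6 [[451. 152.]]
1.57 [[427. 174.]]
1.65 [[426. 174.]]
yellow [[213.3305497  172.65999783]]
```

Emit:
servo_tool([
  [0, -0.003, 0.035, -0.4, -0.9, -0.6, 63],
  [0, 0, 0.035, 0, 0, 0, 63],
  [0, 0, 0.03, 0, 0, 0, 63],
  [0, 0, 0.015, 0, 0, 0, 63],
  [0, 0, 0, 0, 0, 0, 63],
])

```text
t: 4.2
eef_pos: [469.5, 152.1, 63.3]
tcp_rot: [-3.14, -0.007, -0.259]
ft_force: [0.4, 0.3, 0.1]
opening: 0.63
```

```bash
python3 go.py -95 32 47.5 0
```

```text
t 4.2 tcp stage [-94.6  23.9  63.3] rot [-3.14  -0.007 -0.259] F [0.3 0.4 0.1] open 0.63
shift tool mm [-0.5 -8.  15.8] turn deg [-0.1  -0.38 -0.22]
```

Emit:
servo_tool([
  [0, -0.008, 0.009, 0, -0.4, -0.2, 63],
  [0, 0, 0.006, 0, 0, 0, 63],
  [0.008, 0, 0, 0, 0, 0, 63],
  [0.005, 0, 0, 0, 0, 0, 63],
  [0.004, 0, 0, 0, 0, 0, 63],
  [0.004, 0, 0, 0, 0, 0, 63],
])

```text
t: 4.7
eef_pos: [495.2, 151.4, 51.2]
tcp_rot: [-3.139, -0.002, -0.258]
ft_force: [-0.4, -0.5, 1.3]
opening: 0.629
```

```bash
python3 go.py -56 32 47.5 0
```

```text
t 4.7 tcp stage [-69.6  29.7  51.2] rot [-3.139e+00 -2.000e-03 -2.580e-01] F [-0.3 -0.5  1.3] open 0.63
shift tool mm [13.6 -2.3  3.7] turn deg [-0.17 -0.12 -0.2 ]
```

Emit:
servo_tool([
  [-0.008, 0, -0.001, 0, 0, 0, 63],
  [-0.008, 0, 0, 0, 0, 0, 63],
  [0, -0.002, 0, 0, 0, 0, 63],
  [0, 0, 0, 0, 0, 0, 63],
])

```text
t: 5.03
eef_pos: [479.8, 157.7, 53.6]
tcp_rot: [-3.138, -0.004, -0.259]
ft_force: [-0.5, 0.7, 0.5]
opening: 0.628
```

```bash
python3 go.py -88 32 47.5 0
```

```text
t 5.03 tcp stage [-86.   31.9  53.6] rot [-3.138 -0.004 -0.259] F [-0.6  0.5  0.5] open 0.63
shift tool mm [-2.  -0.1  6.1] turn deg [-0.22 -0.25 -0.24]
```

Emit:
servo_tool([
  [-0.001, 0, 0.005, 0, 0, 0, 63],
  [0, 0, 0.001, 0, 0, 0, 63],
  [0, 0, 0, 0, 0, 0, 63],
  [0, 0, 0, 0, 0, 0, 63],
])

```text
t: 5.37
eef_pos: [478.1, 158.6, 47.1]
tcp_rot: [-3.138, -0.004, -0.258]
ft_force: [0.0, -0.1, 0.5]
opening: 0.631
```

```bash
python3 go.py -88 32 47.5 0;  python3 -c "
from h import *
c=save('wrist','wr3')"
```

```text
t 5.37 tcp stage [-87.9  32.4  47.1] rot [-3.138 -0.004 -0.258] F [ 0.  -0.1  0.5] open 0.63
shift tool mm [-0.1  0.4 -0.4] turn deg [-0.22 -0.25 -0.16]
```

View pics/wr3.png

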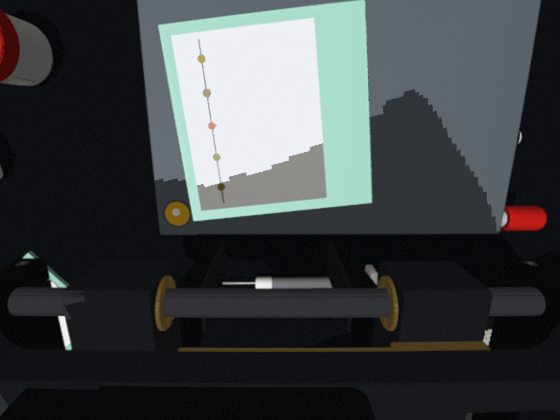

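The plate, corners (161,26), (365,2), (372,203), (194,221), looks undisturbed, and the knob at (523,218) is down. I'll push at z≈47.

```bash
python3 -c "
from fitp import *
c=load('wr3'); plate(c,[[161,26],[365,2],[372,203],[194,221]],np.array([555.,105.1,-.255]))"
```

```text
plate in stage -11.9 35.7 deg 5.87 [[-2.4, -0.4], [1.4, -1.1], [0.8, 1.7], [-0.6, 1.5]]
```

Emit:
servo_tool([
  [0.006, 0, 0, 0, 0, 0, 63],
  [0.005, 0, 0, 0, 0, 0, 63],
  [0.004, 0, 0, 0, 0, 0, 63],
  [0.004, 0, 0, 0, 0, 0, 63],
  [0, 0, 0, 0, 0, 0, 63],
])

```text
t: 5.83
eef_pos: [499.0, 153.1, 47.2]
tcp_rot: [-3.138, -0.004, -0.258]
ft_force: [0.1, 0.2, 1.5]
opening: 0.631
```

```bash
python3 go.py -55 32 47.5 0
```

```text
t 5.83 tcp stage [-66.3  32.3  47.2] rot [-3.138 -0.004 -0.258] F [0.1 0.2 1.5] open 0.63
shift tool mm [11.3  0.3 -0.3] turn deg [-0.23 -0.25 -0.17]
```

Emit:
servo_tool([
  [0.003, 0, 0, 0, 0, 0, 63],
  [0.003, 0, 0, 0, 0, 0, 63],
  [0.002, 0, 0, 0, 0, 0, 63],
  [0, 0, 0, 0, 0, 0, 63],
])

```text
t: 6.17
eef_pos: [507.4, 150.7, 47.1]
tcp_rot: [-3.138, -0.004, -0.258]
ft_force: [0.0, 0.9, -0.6]
opening: 0.629
```

```bash
python3 go.py -55 32 47.5 0;  python3 -c "
from h import *
c=save('wrist','wr4')"
```

```text
t 6.17 tcp stage [-57.6  32.1  47.1] rot [-3.138 -0.004 -0.258] F [-0.2  0.9 -0.6] open 0.63
shift tool mm [ 2.6  0.1 -0.4] turn deg [-0.21 -0.21 -0.19]
```

View pics/wr4.png

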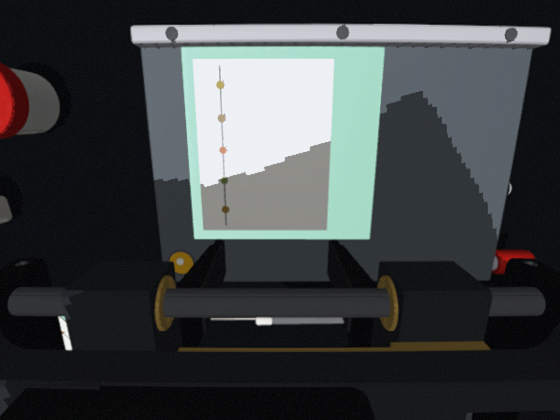

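The plate is square now: top edge at row 47, fence inner base at about row 45, fingertips at the bottom edge (row 239). It needs a little more push.

Emit:
servo_tool([
  [0.002, 0, 0, 0, 0, 0, 63],
  [0.002, 0, 0, 0, 0, 0, 63],
  [0, 0, 0, 0, 0, 0, 63],
])

```text
t: 6.47
eef_pos: [507.7, 150.1, 46.8]
tcp_rot: [-3.14, 0.004, -0.258]
ft_force: [-1.0, -0.3, 0.3]
opening: 0.629
```

```bash
python3 go.py -54 32 47.5 0
```

```text
t 6.47 tcp stage [-57.1  31.6  46.8] rot [-3.14   0.004 -0.258] F [-0.9 -0.5  0.3] open 0.63
shift tool mm [ 3.1 -0.4 -0.7] turn deg [-0.09  0.23 -0.19]
```

Emit:
servo_tool([
  [-0.012, 0, 0, 0, 0, 0, 63],
  [-0.015, 0, 0, 0, 0, 0, 63],
  [0, 0, -0.03, 0, 0, 0, 63],
  [0, -0.03, -0.03, 0, 0, 0, 20],
  [0.03, -0.03, 0, 0, 0, 0, 0],
  [0.035, -0.02, 0, 0, 0, 0, 0],
  [0.02, -0.01, 0, 0, 0, 0, 0],
  [0, 0, 0, 0, 0, 0, 0],
])

```text
t: 7.13
eef_pos: [589.1, 225.2, 110.7]
tcp_rot: [-3.139, 0.003, -0.258]
ft_force: [-0.8, -0.7, -0.9]
opening: 0.337
```

```bash
python3 go.py 5 122 47.5 0;  python3 -c "
from h import *
c=save('wrist','wr5')"
```

```text
t 7.13 tcp stage [  2.7 124.9 110.7] rot [-3.139e+00  3.000e-03 -2.580e-01] F [-0.6 -0.8 -0.9] open 0.34
shift tool mm [ 2.5  3.  63.2] turn deg [-0.14  0.14 -0.19]
```

View pics/wr5.png

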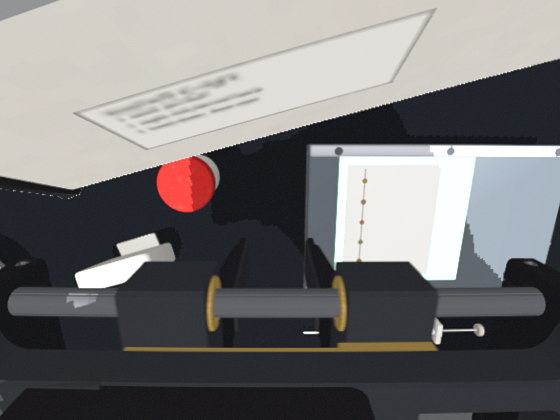

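Plate left edge at column 340, flush under the fence (rows 145–156). The fingers are still closing and are just off the deck's end. Next I descend.

Emit:
servo_tool([
  [0.0025, 0.001, 0, 0, 0, 0, 0],
  [0, 0, 0, 0, 0, 0, 0],
  [0, 0, 0.03, 0, 0, 0, 0],
  [0, 0, 0.025, 0, 0, 0, 0],
  [0, 0, 0.006, 0, 0, 0, 0],
  [0, 0, 0, 0, 0, 0, 0],
  [0, 0, 0, 0, 0, 0, 0],
])

```text
t: 7.77
eef_pos: [584.9, 221.1, 48.9]
tcp_rot: [-3.141, 0.006, -0.259]
ft_force: [-0.4, -0.3, -0.1]
opening: 0.005
```

```bash
python3 go.py 5 -13 47.2 0
```

```text
t 7.77 tcp stage [ -0.4 119.8  48.9] rot [-3.141  0.006 -0.259] F [-0.3 -0.4 -0.1] open 0.01
shift tool mm [  5.9 132.8   1.6] turn deg [-0.02  0.33 -0.24]
```

Emit:
servo_tool([
  [0.005, 0, 0.0015, 0, 0.3, 0, 0],
  [0, 0, 0, 0, 0, 0, 0],
  [0, 0.01, 0, 0, 0, 0, 0],
  [0, 0.006, 0, 0, 0, 0, 0],
  [0, 0.004, 0, 0, 0, 0, 0],
  [0, 0.004, 0, 0, 0, 0, 0],
  [0, 0, 0, 0, 0, 0, 0],
])

```text
t: 8.35
eef_pos: [584.7, 193.9, 52.2]
tcp_rot: [-3.138, -0.005, -0.259]
ft_force: [-0.5, 0.4, -0.3]
opening: 0.008
```

```bash
python3 go.py 5 -13 47.2 0
```

```text
t 8.35 tcp stage [ 6.3 93.4 52.2] rot [-3.138 -0.005 -0.259] F [-0.5  0.3 -0.3] open 0.01
shift tool mm [ -0.9 106.4   4.7] turn deg [-0.18 -0.3  -0.25]
```

Emit:
servo_tool([
  [0, -0.012, 0, 0, 0, 0, 0],
  [0, 0, 0, 0, 0, 0, 0],
  [0, 0, 0.0045, 0, 0, 0, 0],
  [0, 0, 0, 0, 0, 0, 0],
  [0, 0, 0, 0, 0, 0, 0],
])

```text
t: 8.77
eef_pos: [588.4, 207.1, 47.6]
tcp_rot: [-3.138, -0.006, -0.259]
ft_force: [0.1, -0.7, -0.6]
opening: 0.003
```

```bash
python3 go.py 5 -13 47.2 0
```

```text
t 8.77 tcp stage [  6.6 107.1  47.6] rot [-3.138 -0.006 -0.259] F [ 0.3 -0.6 -0.6] open 0.0
shift tool mm [-1.100e+00  1.201e+02 -1.000e-01] turn deg [-0.21 -0.34 -0.25]
```

Emit:
servo_tool([
  [0, 0.004, 0, 0, 0, 0, 0],
  [0, 0.004, 0, 0, 0, 0, 0],
  [0, 0.003, 0, 0, 0, 0, 0],
  [0, 0, 0, 0, 0, 0, 0],
])

```text
t: 9.1
eef_pos: [584.9, 195.6, 47.0]
tcp_rot: [-3.139, -0.005, -0.259]
ft_force: [-0.3, 1.3, 0.5]
opening: 0.005
```

```bash
python3 go.py 5 -13 47.2 0
```

```text
t 9.1 tcp stage [ 6.1 95.1 47. ] rot [-3.139 -0.005 -0.259] F [-0.6  1.2  0.5] open 0.01
shift tool mm [ -0.7 108.1  -0.6] turn deg [-0.18 -0.29 -0.21]
```

Height is stable at 47 mm, and there's light contact (+1.2 N in y). I'll push on in moderate steps.

Emit:
servo_tool([
  [0, 0.004, 0, 0, 0, 0, 0],
  [0, 0.005, 0, 0, 0, 0, 0],
  [0, 0.005, 0, 0, 0, 0, 0],
  [0, 0.005, 0, 0, 0, 0, 0],
  [0, 0.005, 0, 0, 0, 0, 0],
  [0, 0.004, 0, 0, 0, 0, 0],
  [0, 0.003, 0, 0, 0, 0, 0],
  [0, 0, 0, 0, 0, 0, 0],
])

```text
t: 9.77
eef_pos: [576.1, 161.6, 47.2]
tcp_rot: [-3.138, -0.005, -0.26]
ft_force: [-0.5, 1.0, -0.1]
opening: 0.003
```

```bash
python3 go.py 5 -13 47.2 0
```

```text
t 9.77 tcp stage [ 6.1 60.  47.2] rot [-3.138 -0.005 -0.26 ] F [-0.8  0.9 -0.1] open 0.0
shift tool mm [-0.8 73.  -0.3] turn deg [-0.2  -0.3  -0.28]
```

Emit:
servo_tool([
  [0, 0.004, 0, 0, 0, 0, 0],
  [0, 0.006, 0, 0, 0, 0, 0],
  [0, 0.006, 0, 0, 0, 0, 0],
  [0, 0.006, 0, 0, 0, 0, 0],
  [0, 0.006, 0, 0, 0, 0, 0],
  [0, 0.005, 0, 0, 0, 0, 0],
  [0, 0.003, 0, 0, 0, 0, 0],
  [0, 0, 0, 0, 0, 0, 0],
])

```text
t: 10.43
eef_pos: [566.0, 123.0, 47.2]
tcp_rot: [-3.138, -0.006, -0.26]
ft_force: [-0.1, 0.1, -0.8]
opening: 0.006
```

```bash
python3 go.py 5 -13 47.2 0; python3 -c "
from h import *
c=save('wrist','wr6')"
```

```text
t 10.43 tcp stage [ 6.1 20.1 47.2] rot [-3.138 -0.006 -0.26 ] F [-0.1  0.1 -0.8] open 0.01
shift tool mm [-0.9 33.1 -0.1] turn deg [-0.21 -0.33 -0.29]
```

View pics/wr6.png

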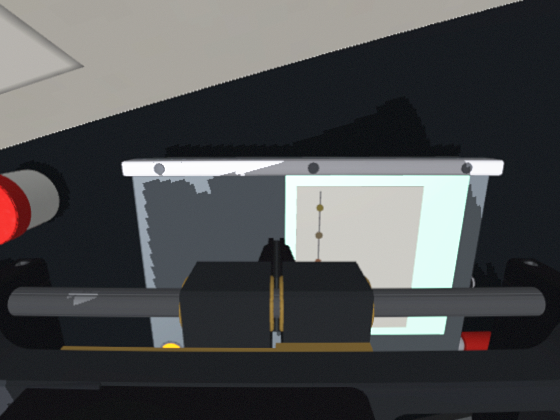

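Wrist view: plate flush with the fence at row 176, edges at columns 285 and 469, deck end at column 489, layer front at column 423. I'll measure the remaining travel.

```bash
python3 -c "
from fitp import *
c=load('wr6'); L=[[-75,-100,45],[63,100,55],[63,-100,55],[55,100,55],[55,-100,55]]
for s in (np.load('stage.npy'),stage(c,[[462,340],[123,161],[502,160],[126,175],[500,175]],L)):
    plate(c,[[285,176],[469,176],[446,334]],s,[[50,50,50],[50,-50,50],[-50,-50,50]])
    for q,z in(([488,176],45),([463,335],45),([469,176],50),([447,330],50),([423,187],51),([407,326],51)):
        d=atz(c,*q,z)[:2]-s[:2]; print(q,round(np.cos(s[2])*d[0]+np.sin(s[2])*d[1],1),round(-np.sin(s[2])*d[0]+np.cos(s[2])*d[1],1))"
```

```text
stage [ 5.54764e+02  1.06368e+02 -2.53000e-01] [[-4.3, 26.3], [-0.4, -0.1], [5.5, -0.7], [-1.4, 1.2], [4.8, -0.4]]
plate in stage 3.2 -33.4 deg 0.38 [[-0.1, 0.6], [0.8, -0.9], [-0.7, 0.3]]
[488, 176] 52.3 -96.6
[463, 335] -50.9 -98.5
[469, 176] 53.1 -82.7
[447, 330] -43.3 -84.3
[423, 187] 47.2 -57.7
[407, 326] -39.4 -58.4
plate in stage 3.7 -34.6 deg 0.28 [[-0.1, 0.6], [0.8, -0.9], [-0.7, 0.3]]
[488, 176] 52.7 -97.9
[463, 335] -50.5 -99.6
[469, 176] 53.5 -84.0
[447, 330] -42.9 -85.4
[423, 187] 47.7 -59.0
[407, 326] -38.9 -59.5
```

Emit:
servo_tool([
  [0, 0.004, 0, 0, 0, 0, 0],
  [0, 0.005, 0, 0, 0, 0, 0],
  [0, 0.005, 0, 0, 0, 0, 0],
  [0, 0.005, 0, 0, 0, 0, 0],
  [0, 0.005, 0, 0, 0, 0, 0],
  [0, 0.004, 0, 0, 0, 0, 0],
  [0, 0.003, 0, 0, 0, 0, 0],
  [0, 0, 0, 0, 0, 0, 0],
])

```text
t: 11.15
eef_pos: [557.5, 90.6, 47.2]
tcp_rot: [-3.137, -0.006, -0.259]
ft_force: [-0.2, 1.3, -0.1]
opening: 0.004
```

```bash
python3 go.py 5 -20 47.2 0
```

```text
t 11.15 tcp stage [  6.  -13.4  47.2] rot [-3.137 -0.006 -0.259] F [-0.6  1.2 -0.1] open 0.0
shift tool mm [-1.   6.6 -0. ] turn deg [-0.24 -0.37 -0.25]
```

```bash
python3 -c "
from h import *
c=save('wrist','wr7'); cv2.imwrite('pics/c7.png',cv2.resize(c['img'][140:360,280:560],None,fx=2.7,fy=2.7,interpolation=cv2.INTER_CUBIC))"
```

```text
(no output)
```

View pics/c7.png

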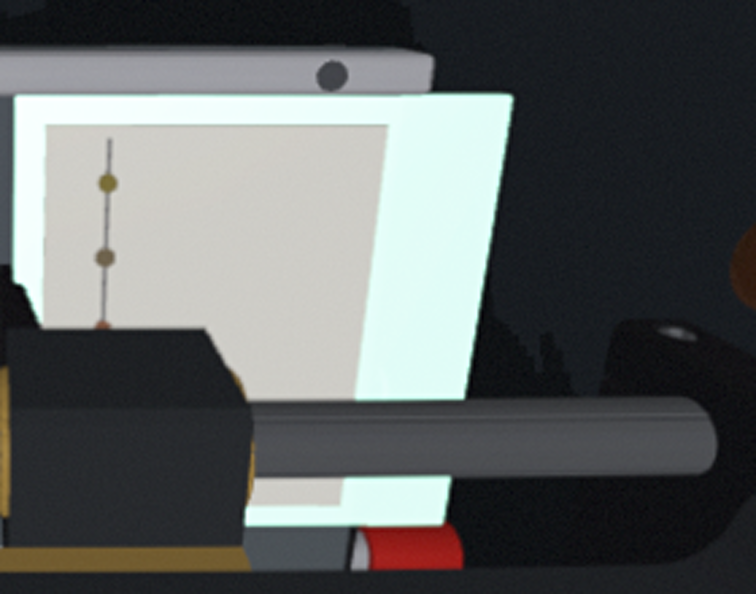

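Crop: layer front runs (388,125)→(341,505), deck end at (351,530), fence end at (431,92); the plate is square against the fence.

```bash
python3 -c "
from fitp import *
c=load('wr7'); s=np.load('stage.npy')
for q,z in(([388,125],51),([341,505],51),([351,530],45),([431,92],55),([513,95],50),([444,524],50)):
    u=(np.array(q)+.5)/2.7+[279.5,139.5]
    d=atz(c,*u,z)[:2]-s[:2]; print(q,round(np.cos(s[2])*d[0]+np.sin(s[2])*d[1],1),round(-np.sin(s[2])*d[0]+np.cos(s[2])*d[1],1))"
```

```text
[388, 125] 47.8 -91.4
[341, 505] -39.9 -91.4
[351, 530] -51.1 -97.4
[431, 92] 55.1 -97.2
[513, 95] 53.7 -116.5
[444, 524] -45.9 -116.5
```

Emit:
servo_tool([
  [0, 0.003, 0, 0, 0, 0, 0],
  [0, 0.002, 0, 0, 0, 0, 0],
  [0, 0, 0, 0, 0, 0, 0],
  [0, 0, 0, 0, 0, 0, 0],
])

```text
t: 11.53
eef_pos: [556.2, 85.6, 47.2]
tcp_rot: [-3.137, -0.006, -0.259]
ft_force: [0.6, 1.2, -0.3]
opening: 0.003
```

```bash
python3 go.py 5 40 120 0
```

```text
t 11.53 tcp stage [  6.  -18.5  47.2] rot [-3.137 -0.006 -0.259] F [ 0.3  1.3 -0.3] open 0.0
shift tool mm [ -0.8 -58.8 -72.6] turn deg [-0.24 -0.37 -0.23]
```

Emit:
servo_tool([
  [0, -0.008, 0, 0, 0, 0, 0],
  [0, -0.02, 0, 0, 0, 0, 0],
  [0, -0.03, 0, 0, 0, 0, 0],
  [0, 0, -0.04, 0, 0, 0, 0],
  [0, 0, -0.04, 0, 0, 0, 0],
  [0, 0, -0.03, 0, 0, 0, 0],
  [0, 0, 0, 0, 0, 0, 0],
  [0, 0, 0, 0, 0, 0, 0],
])

```text
t: 12.2
eef_pos: [570.4, 148.0, 158.2]
tcp_rot: [-3.141, 0.001, -0.258]
ft_force: [0.1, 0.1, -1.0]
opening: 0.004
```

Emit:
servo_tool([
  [-0.03, 0, -0.01, 0, 0, 0, 0],
  [-0.04, 0, 0, 0, 0, 0, 0],
  [-0.03, 0.02, 0, 0, 0, 0, 0],
  [0, 0, 0, 0, 0, 0, 0],
  [0, 0, 0, 0, 0, 0, 0],
])

```text
t: 12.62
eef_pos: [463.6, 155.5, 165.1]
tcp_rot: [3.141, 0.004, -0.258]
ft_force: [1.2, 0.7, 0.0]
opening: 0.006
```

```bash
python3 go.py; python3 -c "
from h import *
c=save('wrist','wr8')"
```

```text
t 12.62 tcp stage [-101.1   25.7  165.1] rot [ 3.141  0.004 -0.258] F [1. 1. 0.] open 0.01
```

View pics/wr8.png

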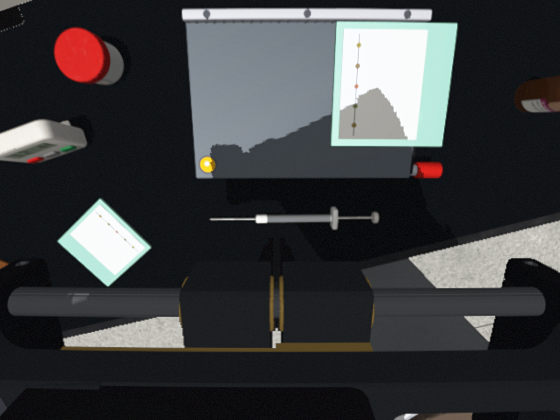

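The plate sticks out past the deck end (411,178), layer front from (427,30) to (407,139), flush with the fence; knob down at (429,170). I'll check the numbers once more.

```bash
python3 -c "
from fitp import *
c=load('wr8'); s=np.load('stage.npy')
for q,z in(([427,30],51),([407,139],51),([411,178],45),([431,20],55),([457,24],50),([442,147],50),([337,22],50),([332,146],50)):
    d=atz(c,*q,z)[:2]-s[:2]; print(q,round(np.cos(s[2])*d[0]+np.sin(s[2])*d[1],1),round(-np.sin(s[2])*d[0]+np.cos(s[2])*d[1],1))
for th in(1.2,1.45,1.6): print(th,proj(c,T(s,[[-20-50*np.sin(th-.08),-123,30+50*np.cos(th-.08)]])).round())"
```

```text
[427, 30] 47.5 -96.5
[407, 139] -40.2 -88.8
[411, 178] -76.2 -98.8
[431, 20] 53.8 -97.2
[457, 24] 52.6 -121.4
[442, 147] -47.2 -121.7
[337, 22] 53.1 -22.5
[332, 146] -46.5 -22.5
1.2 [[442. 167.]]
1.45 [[435. 170.]]
1.6 [[431. 169.]]
```

```bash
python3 -c "
from h import *
env.job_done(); print(env.state()['t'])"
```

```text
the job is handed in; nothing more can be done
the job is handed in; nothing more can be done
```

I tipped the stop over, pushed the plate square against the fence with both fingertips, then slid it along the fence with the closed fingers. The job was handed in at about 12.7 s; no verdict was reported.

**Last checks (wrist camera):**
- **Overhang:** about 23.5 mm of bare glass sticks out past the deck end. That puts the layer's front edge about 1 to 1.5 mm short of the end, with 8 mm allowed.
- **Fence:** the plate is about 1 mm from touching it. Both plate ends read the same distance along the stage at the fence side and the front side, so it is square to within about 0.01 rad.
- **Stop:** it is down at about 1.6 rad, judged by where the knob appears.
- **Other items:** in that last picture the jar, timer, syringe and dropper looked undisturbed, but I did not measure them.

**What disagreed:**
- One pixel reading of the layer's front edge came out about 8 mm off. I took it as a misread, because the plate's outer edges and the earlier close-up agree with each other.
- On both approaches the fingertips rode high, at 51–52 mm, just beside or over the glass rim. I backed off each time and lowered to 47 mm before pushing. The plate had not moved the first time; I took no picture after the second. Force readings stayed within about 1.5 N throughout, about the level of the sensor's noise.

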